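Lid the vial pot and lift it off the warming plate

TASK

Put the loose steel lid on the open pot of vials that stands on the warming plate, so that the black collar passes over the pot's centre post and the lid sits flat and fully home on the rim; set it down gently and let go of it. Then take the pot by the red grip on top of its post, lift it without tipping it, and finish while still holding it in the air over the plate, level and still, with its base about 10 cm above the plate's top. Leave the bottle, beaker, jar and brush alone.

Things in the scene. Friction and masses are not known exactly. Their poses are not given: they have to be found in the camera images.
- plate: Warming plate, fixed to the bench: grey box 180 x 180 mm with a flat white top 60 mm above the bench and a blue control panel on its -x side. Origin: centre of its underside, on the bench; z up.
- pot: Loose open round steel pot of amber vials, about 0.45 kg, standing on the plate: outside diameter 110 mm, wall 3 mm, rim 65 mm above its base; a 12 mm post rises from its centre to the red grip. The vials stay below the rim. Origin: centre of the underside; z up; x along the grip's long side, within about 1 rad of the robot's x.
- pot_grip (a point): Centre of the red grip, 111 mm above the pot's base on the pot's axis. The grip is an upright block 26 mm (pot's x) by 14 mm (pot's y) and 30 mm high, its top 126 mm above the pot's base. Same axes as the pot; pinch it from above across its 14 mm width, along the pot's y.
- lid: Loose round steel lid, about 0.13 kg, flat on the bench, right way up. Origin: centre of its underside, z up. From there up: skirt 92 mm wide (0 to 6 mm, drops inside the pot's wall), disc 124 mm wide (6 to 10 mm), black collar (10 to 35 mm). A 42 mm hole goes right through and clears the red grip by 6 mm. Fully home, its origin is 59 mm above the pot's base on the pot's axis. Yaw does not matter.
- lid_collar (a point): Centre of the top of the lid's black collar, 35 mm above the lid's origin. The collar is 52 mm in outer diameter and 25 mm high, to be gripped across its outside from above; with the lid home its top is 94 mm above the pot's base, just under the red grip.
- bottle: Bystander: loose amber bottle, 64 mm in diameter, 140 mm high. Origin: centre of its base.
- beaker: Bystander: loose glass beaker, 70 mm in diameter, 85 mm high. Origin: centre of its base.
- jar: Bystander: loose white jar, 64 mm in diameter, 70 mm high. Origin: centre of its base.
- brush: Bystander: loose wooden-handled brush lying between the robot and the plate. Origin: on its underside.
Things that resemble listed ones, but are neither listed nor needed, are in the scene too. Several things have the shape of the lid; the one meant has the colours described above.

How it is judged:
By the outcome, as a careful person would: the job done as asked, in the order asked, and still so for the second after the job is handed in, while the arm keeps its last pose, push and grip.
It also fails if it takes over 64 s, if anything falls off the work surface, if the arm or the gripper's body presses on something with over 40 N, if the wrist force passes 120 N, or if a joint passes its speed limit or range.

ROBOT

A 7-joint arm with a two-finger parallel gripper is mounted at the origin on the work surface. World frame = base frame: x ahead of the robot, y to its left, z up, the work surface at z = 0. Lengths are in m, angles in rad, forces in N, time in s.
With the tool pointing down it reaches from about 0.4 to 0.925 m from the base axis. Payload 4.1 kg.
Tool frame: the origin (TCP) lies on the front face of the gripper's body, between the roots of the fingers; the fingertips stand 73 mm ahead of it and the grasp point (between the pads) lies 54 mm ahead of it; z points along the fingers, y is the line along which they close (so a half turn about z gives the same grasp; the last joint's range is limited). The gripper opens to 85 mm and grips with 20 to 120 N. Pads are 22 mm wide; open, the fingers measure 114 mm over their backs; the gripper's body (76 mm by 85 mm) begins 54 mm behind the grasp point. The pads swing forward as they close: fully open they stand 13 mm farther back than shut.
Start: joints at [-1.375, 0.398, 0.045, 1.537, -0.019, 1.207, -0.051], TCP at [0.189, 0.622, 0.304] pointing down, gripper open.
Joint ranges: [-2.82, 2.82], [-0.49, 2.23], [-1.37, 1.46], [0, 2.46], [-1.36, 4.5], [0.23, 2], [-2.94, 2.94]. Speed limits (rad/s): [2.57, 2.57, 3.14, 3.14, 3.14, 3.14, 3.14].

INTERFACE

Orientations are given as a unit quaternion [x, y, z, w].
In Python, from station import telemetry, vision, bot, models gives the robot as it stands.
- The arm moves only by the tool jog_arm, never from a script. Its argument "increments" is a list of rows, each a list of 6 numbers: the shift along the tool's x, y, z scaled (see below), then the turn, a rotation vector about the tool's x, y, z scaled (see below). In form: [[x, y, z, rx, ry, rz], ...]. A call has 1 to 12 rows; each row is the pose to reach, as a shift and turn from the pose commanded when the call began, along the tool's axes at that moment; what a row does not reach only later rows make up. The controller multiplies each number of a shift by 0.3 m and each number of a turn by 90 degrees. A row lasts 1/12 s, in which the tool goes at most 41.7 mm and 7.16 degrees, less where a joint would pass 70% of its speed; a pose out of reach is approached as far as the arm can. A call with a number of a shift or a turn outside -1 to 1 is refused whole. A call with a gripper value outside its range is refused whole. "hand" is the opening, from 0 (shut) to 1 (fully open), set as the call begins (left out, the last holds). The fingers move at their own pace and stop on an object; "newtons" is the grip in N (left out, the last holds). Time passes only in rows, so rows that repeat a pose let the fingers close. It gives the time, the measured TCP pose, the force, the opening and the grip force at its end, in the units of the state.
- telemetry.read_state(): the state, without advancing time (a new reading comes with each control period).
- vision.snapshot(name): name is "scene" or "top" or "wrist"; returns a dict with "color" (384x512x3 uint8, red, green, blue), "fx", "fy", "cx", "cy" (pixels), "world_from_camera" (4x4, takes a point from camera to world coordinates); the wrist camera has in their place "tool_from_camera" (4x4, takes a point from camera to tool coordinates, whose origin is the TCP and whose axes are the flange's). Camera axes: x right, y down, z forward; pixel columns grow to the right and rows downward; lengths in m; the calibration is good to about 2 mm. A picture is of the moment at which its call begins: read the wrist's pose just before it. There is no depth.
- bot.sign_off(): hands the job in; it is judged then, once.
Trained networks look in the newest picture that a camera, given by its name, has taken for a name from the list of things; names that differ only in an ending like _2 or _b are one class to them, and where a whole thing is asked for, a point or a joint stands for the part that bears it (a point fixed in the world has none). Each returns a list of dicts, best first, with "conf" (0 to 1); they miss things now and then, are a little off and sometimes report something else, mostly with a low value. They report only what shows in the picture. A call takes as long as a camera call. They do not tell look-alikes from the thing itself.
- models.find_in(camera, name): "location" ([row, column] in pixels, amid what is visible of it).
- models.mark_of(camera, name): "location" ([row, column] in pixels: a listed point, or the origin of a listed thing).
The state is a dict: "clock": time; "joint_pos": joint angles; "qd": joint speeds; "effort": joint torques, N m; "eef_pos": TCP position; "tcp_rot": TCP orientation; "contact_force": force on the tool from outside, world axes, zero at the start; "torque": the same for the moment, N m; "finger_gap": finger opening in m; "finger_force": force on a finger pad.
Only numpy, scipy, OpenCV 4.12 (cv2) and the standard library are available. Lean on these libraries where they do the work, as an engineer would, in place of code of your own. Each camera call takes 0.05 s, during which the arm holds its last target. There are 200 camera calls.

## Working session

There is one attempt and no reset: what is moved stays moved. The work goes in short steps, Python scripts to look and compute and a tool call to move; the robot and the scene stay as the last step left them, time stands still between calls to the robot, and variables do not carry over. Pictures are saved under pics/ and viewed, at most 13 in all, crops included, and the job is handed in when it is done.

Besides the shell and the picture viewer there is one more tool, called after "Request:" by a JSON object that holds its "api" and its "payload". jog_arm: Moves the arm, as the interface text tells. Shifts and turns lie within -1 to 1; 1 stands for 0.3 m of shift or 90 degrees of turn. Its arguments: {"type":"object","properties":{"increments":{"type":"array"},"hand":{"type":"number"},"newtons":{"type":"number"}},"required":["increments"]}

```bash
mkdir -p pics; ls
cat > h.py <<'E'
import numpy as np, cv2
from scipy.spatial.transform import Rotation as R
from station import telemetry, vision, bot, models
def cam(name):
    s=telemetry.read_state(); d=vision.snapshot(name)
    if name=='wrist':
        T=np.eye(4);T[:3,:3]=R.from_quat(s['tcp_rot']).as_matrix();T[:3,3]=s['eef_pos']
        d['W']=T@np.array(d['tool_from_camera'])
    else: d['W']=np.array(d['world_from_camera'])
    return d
def onplane(d,rc,z):
    r,c=rc; v=d['W'][:3,:3]@np.array([(c-d['cx'])/d['fx'],(r-d['cy'])/d['fy'],1]); o=d['W'][:3,3]
    return o+v*(z-o[2])/v[2]
def proj(d,p):
    q=np.linalg.inv(d['W'])@np.append(p,1); return np.array([d['cy']+d['fy']*q[1]/q[2], d['cx']+d['fx']*q[0]/q[2]])
def save(d,n,crop=None,k=1):
    im=d['color'][...,::-1]
    if crop: im=im[crop[0]:crop[1],crop[2]:crop[3]]
    cv2.imwrite('pics/'+n,cv2.resize(im,None,fx=k,fy=k,interpolation=cv2.INTER_CUBIC))
E
python3 - <<'E'
from h import *
s=telemetry.read_state(); print(s['clock'],s['eef_pos'],s['tcp_rot'],s['finger_gap'])
z={'lid':0,'lid_collar':.035,'pot':.06,'pot_grip':.171,'plate':0,'bottle':0,'beaker':0,'jar':0,'brush':0}
ims=[]
for c in ('top','scene'):
    d=cam(c); ims.append(d['color'][...,::-1])
    print(c,d['W'][:3,3].round(3))
    save(d,c+'0.png',k=1.5)
    for n in z:
        for m in models.mark_of(c,n)[:5]:
            print(n,np.round(m['location'],1),round(m['conf'],2),onplane(d,m['location'],z[n]).round(3))
E
```

```text
pics
0.0 [0.18868136 0.62151121 0.30287492] [ 1.46772936e-01  9.89169744e-01 -9.59117103e-04 -5.91603274e-05] 0.0854038009185503
top [ 0.34  -0.103  1.171]
lid [148.4 324.8] 0.95 [ 0.664 -0.318  0.   ]
lid [208.9 328.9] 0.78 [ 0.471 -0.32   0.   ]
lid [270.6 340.2] 0.56 [ 0.284 -0.343  0.   ]
lid_collar [142.7 332.6] 0.93 [ 0.671 -0.336  0.035]
lid_collar [209.7 328.8] 0.78 [ 0.464 -0.313  0.035]
lid_collar [187.  385.8] 0.71 [ 0.529 -0.487  0.035]
lid_collar [276.5 340.8] 0.59 [ 0.268 -0.336  0.035]
pot_grip [162.4 210.2] 0.74 [0.587 0.025 0.171]
plate [176.7 222.4] 0.92 [0.581 0.009 0.   ]
bottle [201.  129.9] 0.64 [0.512 0.302 0.   ]
beaker [123.1 166.3] 0.68 [0.764 0.19  0.   ]
beaker [172.7 215.5] 0.35 [0.595 0.03  0.   ]
jar [126.4 273.6] 0.56 [ 0.742 -0.158  0.   ]
brush [240.9 234.7] 0.74 [ 0.379 -0.027  0.   ]
brush [208.4 327.6] 0.32 [ 0.472 -0.316  0.   ]
scene [1.356 0.513 1.128]
lid [223.6 176.6] 0.97 [ 0.657 -0.308  0.   ]
lid [189.7 213.3] 0.83 [ 0.468 -0.317  0.   ]
lid [161.4 244.3] 0.59 [ 0.287 -0.324  0.   ]
lid [176.3 164.3] 0.56 [ 0.518 -0.496  0.   ]
lid_collar [166.4 160.2] 0.95 [ 0.515 -0.512  0.035]
lid_collar [151.3 240.4] 0.92 [ 0.284 -0.343  0.035]
lid_collar [181.7 213.2] 0.69 [ 0.466 -0.316  0.035]
lid_collar [213.9 174.4] 0.68 [ 0.652 -0.316  0.035]
pot [248.1 279.6] 0.6 [0.588 0.035 0.06 ]
pot_grip [221.7 282.8] 0.7 [0.587 0.039 0.171]
plate [259.4 276.9] 0.91 [0.585 0.026 0.   ]
bottle [292.6 373.4] 0.6 [0.521 0.306 0.   ]
beaker [338.2 288.2] 0.9 [0.779 0.196 0.   ]
jar [263.1 197.8] 0.81 [ 0.735 -0.15   0.   ]
brush [212.3 300.8] 0.94 [ 0.38  -0.023  0.   ]
brush [190.1 214.9] 0.63 [ 0.466 -0.311  0.   ]
```

View pics/top0.png

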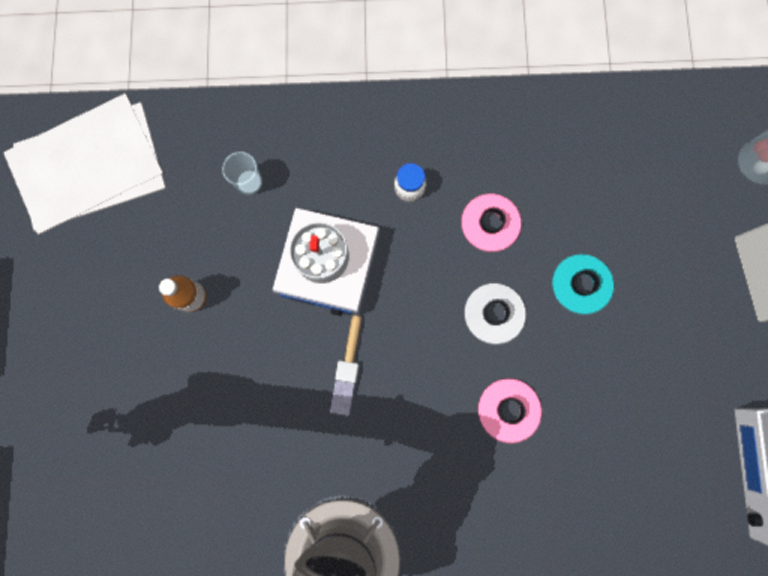

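Run:
```python
from h import *
d=cam('top');save(d,'topcrop.png',(100,310,280,420),k=2.8)
```

```text
(no output)
```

View pics/topcrop.png

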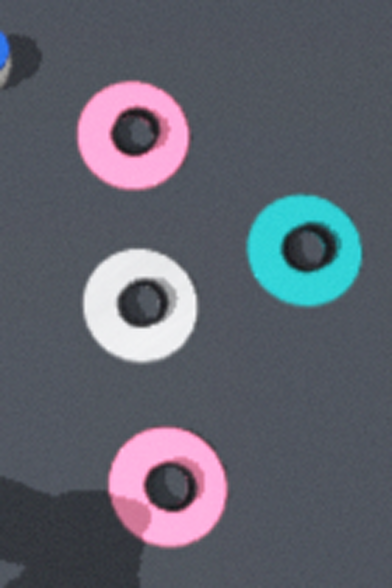

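View pics/scene0.png

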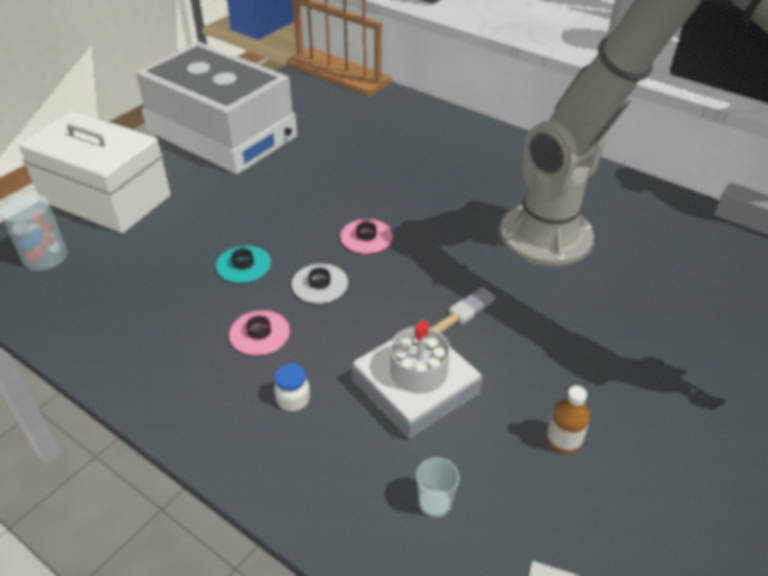

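The lid candidates, with top-camera pixels (row, col), are pink (148,327), teal (189,389), light grey (209,330) and pink (273,340). Only the light grey one at (209,330) has a bare-steel disc with a black collar. The crop confirms it, and both cameras put it at about (0.468, -0.317). The pot stands on the plate with its red grip at (162,210).

```bash
cat >> h.py <<'E'
def inc(p,yaw=None,start=None,rot=None):
    "shift (units) and turn (units) to put TCP at world p, tool down, tool y at world angle yaw deg (mod 180)"
    s=telemetry.read_state(); M=R.from_quat(s['tcp_rot']); p0=s['eef_pos'] if start is None else start
    sh=M.inv().apply(np.array(p)-p0)/.3
    ty=M.apply([0,1,0]); a=np.degrees(np.arctan2(ty[1],ty[0])); tn=None
    if yaw is not None:
        dy=(yaw-a+90)%180-90
        a2=np.radians(a+dy); y=np.array([np.cos(a2),np.sin(a2),0]); zz=np.array([0,0,-1.]); 
        G=R.from_matrix(np.column_stack([np.cross(y,zz),y,zz])); tn=(M.inv()*G).as_rotvec()/(np.pi/2)
    print('shift',sh.round(4),'turn',None if tn is None else tn.round(4),'tool y ang',a.round(2))
E
python3 - <<'E'
from h import *
d=cam('wrist'); print(np.round(d['tool_from_camera'],3),d['fx'])
inc([.45,.30,.40]); inc([.52,.03,.40])
E
```

```text
[[ 0.    -0.951 -0.309  0.079]
 [ 1.     0.    -0.     0.001]
 [ 0.    -0.309  0.951 -0.07 ]
 [ 0.     0.     0.     1.   ]] 345.6317267931944
shift [-1.1449 -0.7741 -0.3203] turn None tool y ang 73.11
shift [-1.6296 -1.5675 -0.3204] turn None tool y ang 73.11
```

Request:
{"api": "jog_arm", "payload": {"increments": [[-0.1,-0.08,-0.05,0,0,0],[-0.2,-0.16,-0.1,0,0,0],[-0.3,-0.24,-0.15,0,0,0],[-0.4,-0.32,-0.2,0,0,0],[-0.5,-0.4,-0.25,0,0,0],[-0.6,-0.48,-0.3,0,0,0],[-0.7,-0.56,-0.32,0,0,0],[-0.8,-0.64,-0.32,0,0,0],[-0.9,-0.72,-0.32,0,0,0],[-1,-0.8,-0.32,0,0,0]], "hand": 1}}

```text
clock: 1.93
eef_pos: [0.407, 0.3034, 0.4005]
tcp_rot: [0.147, 0.989, 0.001, 0.0]
contact_force: [0.6, 0.3, -1.0]
finger_gap: 0.0852
finger_force: 0.0
```

Request:
{"api": "jog_arm", "payload": {"increments": [[-0.07,-0.08,0,0,0,0],[-0.14,-0.16,0,0,0,0],[-0.21,-0.24,0,0,0,0],[-0.28,-0.32,0,0,0,0],[-0.35,-0.4,0,0,0,0],[-0.42,-0.48,0,0,0,0],[-0.49,-0.56,0,0,0,0],[-0.56,-0.64,0,0,0,0],[-0.63,-0.72,0,0,0,0],[-0.65,-0.77,0,0,0,0],[-0.65,-0.77,0,0,0,0]]}}

```text
clock: 2.85
eef_pos: [0.526, 0.0221, 0.4002]
tcp_rot: [0.151, 0.989, -0.001, 0.001]
contact_force: [-0.3, -0.8, -0.3]
finger_gap: 0.0858
finger_force: 0.0
```

Run:
```python
from h import *
s=telemetry.read_state();print(s['clock'],s['eef_pos'],np.abs(s['qd']).max(),s['joint_pos'])
d=cam('wrist');save(d,'w1.png',k=1.5)
for n,z in (('pot',.06),('pot_grip',.171)):
    for m in models.mark_of('wrist',n)[:3]: print(n,m,onplane(d,m['location'],z).round(4))
im=d['color'].astype(int); k=(im[...,0]>120)&(im[...,1]<70)&(im[...,2]<80)
print(k.sum());
```

```text
2.85 [0.52603665 0.02210071 0.40024162] 0.06591020533965347 [-0.61274137  0.12598241  0.54584497  1.69981269 -0.06477775  1.33382366
  1.21237344]
pot {'location': [198.1, 275.0], 'conf': 0.64} [0.5908 0.0272 0.06  ]
pot_grip {'location': [231.1, 280.9], 'conf': 0.66} [0.5861 0.0284 0.171 ]
63
```

View pics/w1.png

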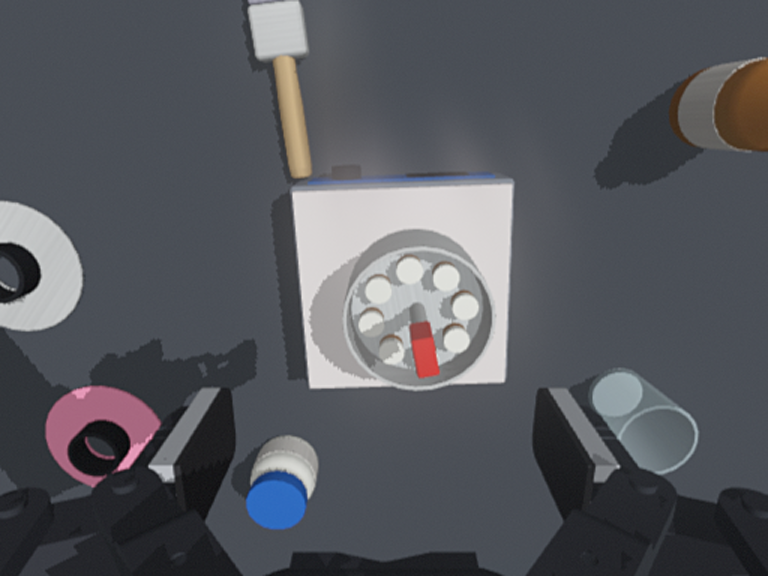

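The wrist view shows the red grip at about (240,282) px, with its long side nearly along the image's vertical, and the grey lid at (177,8) px. Next I fit the grip silhouette in all three cameras.

```bash
cat >> h.py <<'E'
from scipy.optimize import minimize
def redmask(d,near,r=45):
    h=cv2.cvtColor(d['color'],cv2.COLOR_RGB2HSV).astype(int)
    k=((h[...,0]<6)|(h[...,0]>174))&(h[...,1]>150)&(h[...,2]>50)
    rr,cc=np.mgrid[:k.shape[0],:k.shape[1]]; return k&(np.hypot(rr-near[0],cc-near[1])<r)
def hullmask(d,pts,S=8):
    uv=np.array([proj(d,p)[::-1] for p in pts]); H=cv2.convexHull(uv.astype(np.float32))
    m=np.zeros(d['color'].shape[:2],np.float32)
    b=np.floor(uv.min(0)).astype(int)-2; w=np.ceil(uv.max(0)).astype(int)-b+3
    big=np.zeros((w[1]*S,w[0]*S),np.uint8); cv2.fillPoly(big,[np.round((H-b+.5)*S-.5).astype(int)],1)
    sm=cv2.resize(big.astype(np.float32),(int(w[0]),int(w[1])),interpolation=cv2.INTER_AREA)
    if b.min()<0 or b[1]+w[1]>m.shape[0] or b[0]+w[0]>m.shape[1]: return m
    m[b[1]:b[1]+w[1],b[0]:b[0]+w[0]]=sm; return m
def fitgrip(d,x0=(.587,.028,0),zb=.06):
    k=redmask(d,proj(d,[x0[0],x0[1],zb+.111])).astype(np.float32)
    box=np.array([[sx*.013,sy*.007,z] for sx in(-1,1) for sy in(-1,1) for z in(.096,.126)])
    def f(q):
        P=R.from_euler('z',q[2]).apply(box)+[q[0],q[1],zb]; m=hullmask(d,P); return np.abs(m-k).sum()
    best=min((minimize(f,[x0[0],x0[1],y],method='Nelder-Mead',options=dict(initial_simplex=[[x0[0],x0[1],y],[x0[0]+.006,x0[1],y],[x0[0],x0[1]+.006,y],[x0[0],x0[1],y+.25]])) for y in (-.8,-.4,0,.4,.8)),key=lambda r:r.fun)
    return best.x,best.fun,k.sum()
E
python3 - <<'E'
from h import *
for c in('wrist','top','scene'):
    d=cam(c); print(c,fitgrip(d))
d=cam('wrist'); x=fitgrip(d)[0]
im=d['color'][...,::-1].copy()
t=np.linspace(0,2*np.pi,200)
for r,z in((.055,.125),(.055,.06)):
    u=np.array([proj(d,[x[0]+r*np.cos(a),x[1]+r*np.sin(a),z])[::-1] for a in t])
    im=cv2.polylines(im,[np.round(u*16).astype(np.int32)],True,(0,255,0) if z>.1 else (255,0,255),1,cv2.LINE_AA,4)
cv2.imwrite('pics/fit1.png',cv2.resize(im[140:280,190:350],None,fx=4,fy=4))
s=telemetry.read_state(); print(s['clock'])
E
```

```text
wrist (array([ 0.59940499,  0.02774661, -0.12629517]), np.float64(249.515625), np.float32(345.0))
top (array([0.59247266, 0.02156641, 0.47509766]), np.float64(57.53125), np.float32(7.0))
scene (array([0.58325414, 0.03047345, 0.41420808]), np.float64(31.3125), np.float32(66.0))
3.2
```

View pics/fit1.png

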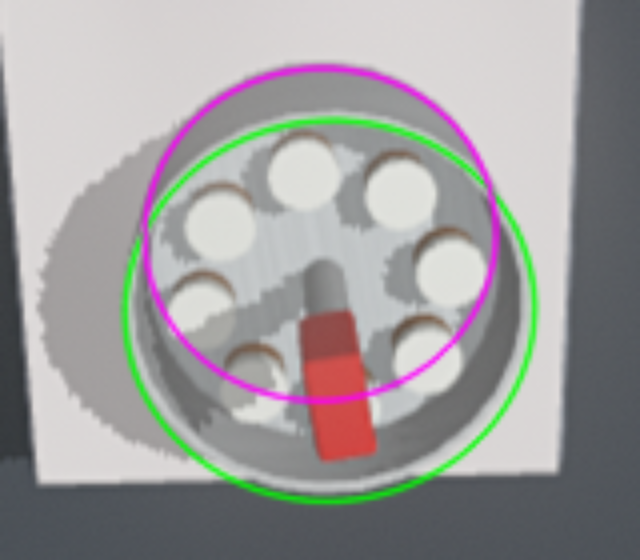

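Run:
```python
from h import *
s=telemetry.read_state()
inc([.45,-.27,.35]); inc([.468,-.317,.25])
```

```text
shift [-0.046  -1.0273  0.1656] turn None tool y ang 73.27
shift [-0.1487 -1.1602  0.4989] turn None tool y ang 73.27
```

The red mask missed part of the bright side face, so I'll loosen it. I'll also fit the rim circle.

```bash
sed -i 's/&(h\[...,1\]>150)&(h\[...,2\]>50)/\&(h[...,1]>115)\&(h[...,2]>40)/; s/h\[...,0\]<6/h[...,0]<9/; s/h\[...,0\]>174/h[...,0]>170/' h.py
cat >> h.py <<'E'
def fitcircle(d,c0,z,r,lo=-.1,hi=.1,sgn=0):
    "centre of a horizontal circle by maximal mean image-gradient across it"
    g=cv2.GaussianBlur(cv2.cvtColor(d['color'],cv2.COLOR_RGB2GRAY).astype(np.float32),(0,0),1.0)
    t=np.linspace(0,2*np.pi,180,endpoint=False)
    def samp(c,rr):
        uv=np.array([proj(d,[c[0]+rr*np.cos(a),c[1]+rr*np.sin(a),z])[::-1] for a in t]).astype(np.float32)
        return cv2.remap(g,uv[:,0].copy(),uv[:,1].copy(),cv2.INTER_LINEAR,borderMode=cv2.BORDER_REPLICATE).ravel()
    def f(c):
        e=samp(c,c[2]+.0015)-samp(c,c[2]-.0015)
        return -(np.abs(e).mean() if sgn==0 else (np.clip(sgn*e,-5,25)).mean())
    return min((minimize(f,[c0[0]+a,c0[1]+b,r],method='Nelder-Mead',options=dict(initial_simplex=np.array([[c0[0]+a,c0[1]+b,r],[c0[0]+a+.003,c0[1]+b,r],[c0[0]+a,c0[1]+b+.003,r],[c0[0]+a,c0[1]+b,r+.001]]))) for a in(-.006,0,.006) for b in(-.006,0,.006)),key=lambda q:q.fun)
E
python3 - <<'E'
from h import *
for c in('wrist','top','scene'):
    d=cam(c); x=fitgrip(d); print(c,x)
    q=fitcircle(d,(.588,.028),.125,.055,sgn=-1); print('rim',q.x,q.fun)
    q=fitcircle(d,(.468,-.317),.010,.062,sgn=-1); print('lid',q.x,q.fun)
E
```

```text
wrist (array([ 0.588071  ,  0.02935716, -0.13773479]), np.float64(89.8125), np.float32(508.0))
rim [0.58855161 0.0303448  0.05615649] -14.643232345581055
lid [ 0.47100913 -0.31995682  0.06418019] -16.12784767150879
top (array([0.59247266, 0.02156641, 0.47509766]), np.float64(55.53125), np.float32(9.0))
rim [0.59747825 0.01338683 0.060483  ] -7.590454578399658
lid [ 0.46866667 -0.32133333  0.06066667] -25.0
scene (array([0.58209264, 0.02956972, 0.15543326]), np.float64(19.171875), np.float32(88.0))
rim [0.59243231 0.02333458 0.05057166] -9.018973350524902
lid [ 0.47004774 -0.31570324  0.06368111] -20.99964714050293
```

Run:
```python
from h import *
inc([.45,-.27,.35],82.1); inc([.47,-.319,.25],82.1)
```

```text
shift [-0.0463 -1.0247  0.1661] turn [ 0.0002 -0.     -0.0989] tool y ang 73.2
shift [-0.1573 -1.1619  0.4994] turn [ 0.0002 -0.     -0.0989] tool y ang 73.2
```

Request:
{"api": "jog_arm", "payload": {"increments": [[-0.01,-0.11,0,0,0,-0.02],[-0.02,-0.22,0,0,0,-0.04],[-0.03,-0.33,0.05,0,0,-0.06],[-0.04,-0.44,0.1,0,0,-0.08],[-0.05,-0.55,0.15,0,0,-0.1],[-0.06,-0.66,0.2,0,0,-0.1],[-0.07,-0.77,0.25,0,0,-0.1],[-0.08,-0.88,0.3,0,0,-0.1],[-0.09,-0.97,0.33,0,0,-0.1],[-0.09,-1,0.33,0,0,-0.1],[-0.09,-1,0.33,0,0,-0.1]]}}

```text
clock: 4.27
eef_pos: [0.4629, -0.2699, 0.3007]
tcp_rot: [0.071, 0.997, -0.001, -0.001]
contact_force: [0.2, 0.2, 0.9]
finger_gap: 0.0851
finger_force: 0.0
```

Run:
```python
from h import *
s=telemetry.read_state();print(s['clock'],s['eef_pos'],np.abs(s['qd']).max(),s['joint_pos'])
for c in('wrist','top','scene'):
    d=cam(c)
    q=fitcircle(d,(.470,-.318),.010,.062,sgn=-1); print(c,'lid',q.x,q.fun)
    q=fitcircle(d,(.470,-.318),.035,.026,sgn=1); print(c,'collar',q.x,q.fun)
    print('rim',fitcircle(d,(.588,.03),.125,.055,sgn=-1).x)
    if c!='wrist': print(fitgrip(d))
    for n,z in(('lid',0),('lid_collar',.035)):
        for m in models.mark_of(c,n)[:4]:
            print(n,m,onplane(d,m['location'],z).round(4))
    if c=='wrist':save(d,'w2.png',k=1.5)
inc([.47,-.319,.15],82.1)
```

```text
4.2667 [ 0.46291922 -0.26991942  0.30066198] 0.049715237387043205 [-0.16914195  0.24987301  0.73385179  1.82786512 -0.18211106  1.13342118
  2.05486555]
wrist lid [ 0.47  -0.318  0.061] -25.0
wrist collar [ 0.46888535 -0.31697748  0.02596917] -25.0
rim [0.57425525 0.02953271 0.05555663]
lid {'location': [316.6, 236.7], 'conf': 0.95} [ 0.6629 -0.3229  0.    ]
lid {'location': [236.1, 67.4], 'conf': 0.7} [ 0.5239 -0.5021  0.    ]
lid {'location': [167.5, 211.3], 'conf': 0.69} [ 0.4665 -0.3196  0.    ]
lid_collar {'location': [255.4, 55.8], 'conf': 0.9} [ 0.5312 -0.4986  0.035 ]
lid_collar {'location': [180.9, 208.7], 'conf': 0.75} [ 0.4721 -0.3189  0.035 ]
lid_collar {'location': [334.1, 234.9], 'conf': 0.69} [ 0.6605 -0.3228  0.035 ]
top lid [ 0.51070401 -0.35985468  0.07238444] -4.461941242218018
top collar [ 0.44598461 -0.30095686  0.00423837] -0.3968532979488373
rim [0.59651199 0.03174701 0.06284728]
(array([0.58852765, 0.02913947, 0.01916413]), np.float64(19.5625), np.float32(57.0))
lid {'location': [187.7, 387.3], 'conf': 0.97} [ 0.5321 -0.5029 -0.    ]
lid {'location': [146.8, 3
[... 610 characters left out ...]
at32(88.0))
lid {'location': [177.4, 162.3], 'conf': 0.84} [ 0.5263 -0.4978  0.    ]
lid {'location': [193.4, 214.4], 'conf': 0.79} [ 0.4795 -0.3021  0.    ]
lid {'location': [223.0, 173.4], 'conf': 0.67} [ 0.6608 -0.3177  0.    ]
lid {'location': [157.3, 245.2], 'conf': 0.58} [ 0.2667 -0.3356  0.    ]
lid_collar {'location': [180.7, 212.7], 'conf': 0.93} [ 0.463  -0.3209  0.035 ]
lid_collar {'location': [151.9, 241.5], 'conf': 0.93} [ 0.2844 -0.3382  0.035 ]
lid_collar {'location': [166.7, 160.6], 'conf': 0.73} [ 0.5157 -0.5101  0.035 ]
lid_collar {'location': [216.5, 173.8], 'conf': 0.59} [ 0.6616 -0.31    0.035 ]
shift [-0.0403 -0.1715  0.5036] turn [0.0003 0.0004 0.0013] tool y ang 82.22
```

View pics/w2.png

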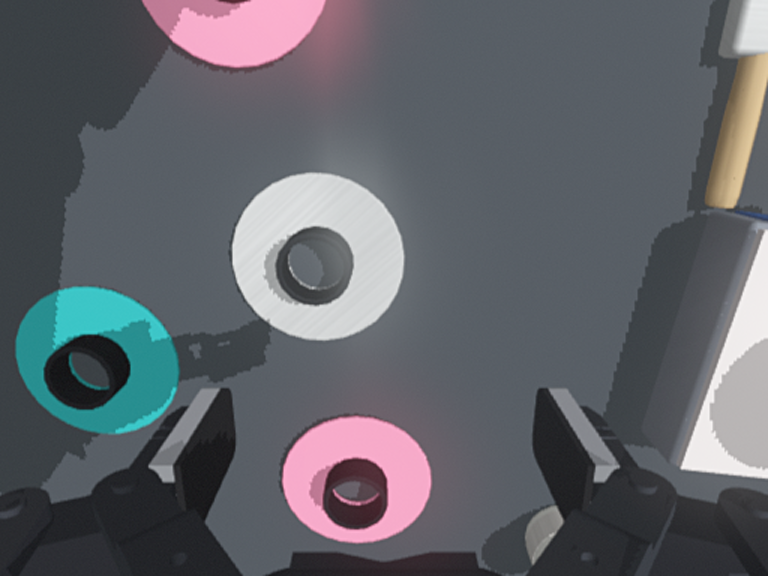

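The wrist view shows the brushed-steel lid at (170,212) px, the collar at (178,210) px, and nothing in the way of the fingers. I'll refit without the clip that saturated the circle fit.

```bash
sed -i 's/-5,25/-5,200/' h.py
python3 - <<'E'
from h import *
d=cam('wrist')
for z,r,s in((.010,.062,-1),(.035,.026,0),(.035,.021,0),(.006,.062,-1)):
    q=fitcircle(d,(.469,-.318),z,r,sgn=s); print(z,q.x,q.fun)
E
```

```text
0.01 [ 0.47078419 -0.31861756  0.06162807] -86.65586853027344
0.035 [ 0.46884448 -0.3173714   0.02675195] -80.80443572998047
0.035 [ 0.46883586 -0.31742656  0.02674728] -80.82943725585938
0.006 [ 0.47170645 -0.3193319   0.06230311] -86.09586334228516
```

Request:
{"api": "jog_arm", "payload": {"increments": [[-0.02,-0.08,0.1,0,0,0],[-0.04,-0.17,0.2,0,0,0],[-0.04,-0.17,0.3,0,0,0],[-0.04,-0.17,0.4,0,0,0],[-0.04,-0.17,0.5,0,0,0],[-0.04,-0.17,0.5,0,0,0],[-0.04,-0.17,0.5,0,0,0]]}}

```text
clock: 5.35
eef_pos: [0.4687, -0.3189, 0.15]
tcp_rot: [0.069, 0.998, 0.001, -0.002]
contact_force: [-0.6, 0.1, 0.5]
finger_gap: 0.0855
finger_force: 0.0
```

Run:
```python
from h import *
s=telemetry.read_state();print(s['clock'],s['eef_pos'],np.abs(s['qd']).max())
d=cam('wrist')
for z,r,s in((.010,.062,-1),(.035,.026,0)):
    q=fitcircle(d,(.469,-.318),z,r,sgn=s); print(z,q.x,q.fun)
inc([.47,-.318,.088],82.1)
```

```text
5.35 [ 0.46867286 -0.31893061  0.14998721] 0.048880059916479424
0.01 [ 0.47067491 -0.31862449  0.06148466] -105.19854736328125
0.035 [ 0.46994296 -0.31871931  0.02578314] -84.7669677734375
shift [1.000e-04 6.300e-03 2.124e-01] turn [-0.0003  0.0004  0.0003] tool y ang 82.12
```

Request:
{"api": "jog_arm", "payload": {"increments": [[-0.005,0,0.06,0,0,0],[-0.005,0,0.12,0,0,0],[-0.005,0,0.17,0,0,0],[-0.005,0,0.2,0,0,0],[-0.005,0,0.22,0,0,0],[-0.005,0,0.225,0,0,0],[-0.005,0,0.225,0,0,0]]}}

```text
clock: 5.98
eef_pos: [0.4713, -0.3201, 0.0842]
tcp_rot: [0.069, 0.998, -0.0, 0.001]
contact_force: [0.3, -0.3, -0.4]
finger_gap: 0.0857
finger_force: 0.0
```

Request:
{"api": "jog_arm", "payload": {"increments": [[0,0,0,0,0,0],[0,0,0,0,0,0],[0,0,0,0,0,0],[0,0,0,0,0,0],[0,0,0,0,0,0],[0,0,0,0,0,0],[0,0,0,0,0,0],[0,0,0,0,0,0]], "hand": 0.3, "newtons": 40}}

```text
clock: 6.65
eef_pos: [0.4712, -0.32, 0.0845]
tcp_rot: [0.069, 0.998, 0.0, 0.001]
contact_force: [-0.9, 2.3, 7.0]
finger_gap: 0.0511
finger_force: 41.0
```

Request:
{"api": "jog_arm", "payload": {"increments": [[0,0,-0.01,0,0,0],[0,0,-0.03,0,0,0],[0,0,-0.08,0,0,0],[0,0,-0.16,0,0,0],[0,0,-0.26,0,0,0],[0,0,-0.36,0,0,0],[0,0,-0.46,0,0,0],[0,0,-0.56,0,0,0],[0,0,-0.66,0,0,0],[0,0,-0.76,0,0,0],[0,0,-0.82,0,0,0],[0,0,-0.82,0,0,0]]}}

```text
clock: 7.65
eef_pos: [0.4719, -0.3215, 0.3341]
tcp_rot: [0.069, 0.998, -0.002, 0.004]
contact_force: [-0.3, -0.8, -0.4]
finger_gap: 0.0512
finger_force: 42.0
```

Run:
```python
from h import *
s=telemetry.read_state();print(s['clock'],s['eef_pos'],s['contact_force'],s['finger_gap'],s['joint_pos'])
d=cam('wrist');save(d,'w3.png',k=1.5)
p=s['eef_pos']; b=p[2]-.0845
for z,r,sg in((.010,.062,0),(.035,.026,0)):
    q=fitcircle(d,p[:2],b+z,r,sgn=sg); print(z,q.x-[p[0],p[1],0],q.fun)
print(R.from_quat(s['tcp_rot']).as_matrix().round(4))
inc([.5883,.0295,.30],82.1)
```

```text
7.65 [ 0.47186875 -0.32146503  0.33414187] [-0.34232726 -0.78713426 -0.44758081] 0.051199280422222285 [-0.08499247  0.29594565  0.75857663  1.71004148 -0.21792388  1.21306227
  2.15977026]
0.01 [4.58875841e-05 4.75332429e-04 6.15877983e-02] -91.71077728271484
0.035 [-0.00434837  0.00080947  0.02872574] -90.37155151367188
[[-0.9904  0.1377  0.0079]
 [ 0.1376  0.9905 -0.0036]
 [-0.0083 -0.0025 -1.    ]]
shift [-0.2259  1.2095  0.105 ] turn [-0.0006  0.0028 -0.    ] tool y ang 82.1
```

View pics/w3.png

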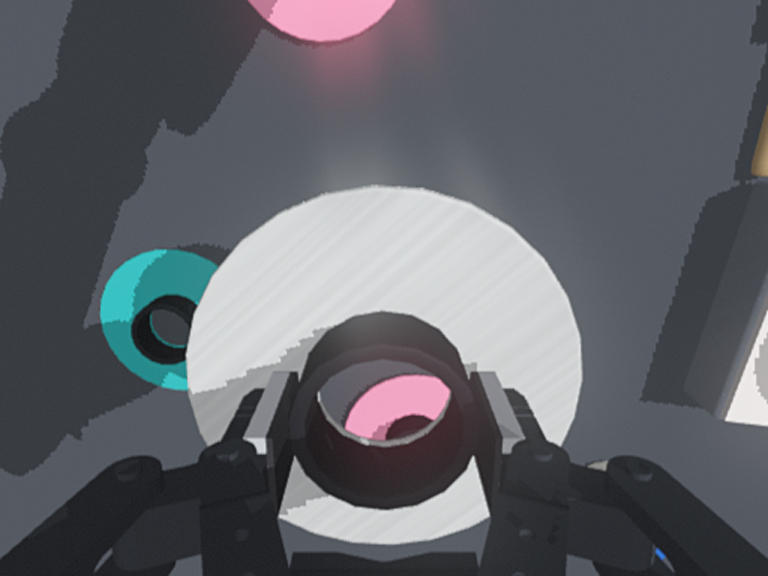

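The lid hangs level from the collar, which is centred between the pads at about (273,256) px. I'll carry it over the pot at this height.

Request:
{"api": "jog_arm", "payload": {"increments": [[-0.01,0.04,0,0,0,0],[-0.02,0.12,0,0,0,0],[-0.04,0.22,0,0,0,0],[-0.06,0.32,0,0,0,0],[-0.08,0.42,0,0,0,0],[-0.1,0.52,0,0,0,0],[-0.12,0.62,0,0,0,0],[-0.14,0.72,0,0,0,0],[-0.16,0.82,0,0,0,0],[-0.18,0.91,0,0,0,0],[-0.18,0.98,0,0,0,0],[-0.18,1.0,0,0,0,0]]}}

```text
clock: 8.7
eef_pos: [0.5652, -0.0247, 0.327]
tcp_rot: [0.065, 0.998, 0.001, -0.002]
contact_force: [0.2, 1.2, -1.6]
finger_gap: 0.051
finger_force: 42.0
```

Request:
{"api": "jog_arm", "payload": {"increments": [[-0.02,0.06,0,0,0,0],[-0.04,0.12,0,0,0,0],[-0.05,0.18,0,0,0,0],[-0.05,0.21,0,0,0,0],[-0.05,0.21,0,0,0,0],[-0.05,0.21,0,0,0,0],[-0.05,0.21,0,0,0,0],[-0.05,0.21,0,0,0,0]]}}

```text
clock: 9.37
eef_pos: [0.5885, 0.0285, 0.3295]
tcp_rot: [0.07, 0.998, -0.0, -0.0]
contact_force: [-0.7, 0.2, -0.8]
finger_gap: 0.0512
finger_force: 42.0
```

Run:
```python
from h import *
s=telemetry.read_state();print(s['clock'],s['eef_pos'],s['contact_force'],s['finger_gap'])
print(R.from_quat(s['tcp_rot']).as_matrix().round(4))
d=cam('wrist');save(d,'w4.png',k=1.5)
p=s['eef_pos']; b=p[2]-.0845
q=fitcircle(d,p[:2],b+.01,.062); print(q.x-[p[0],p[1],0],q.fun)
print('top',fitgrip(cam('scene'),(.588,.0295,-.13)))
inc([.5883,.0295,.30],82.1)
```

```text
9.3667 [0.5885265  0.02850248 0.32947181] [-0.65296245  0.22680817 -0.84843211] 0.051166569250208384
[[-9.902e-01  1.397e-01 -1.000e-04]
 [ 1.397e-01  9.902e-01 -5.000e-04]
 [ 1.000e-04 -5.000e-04 -1.000e+00]]
[-0.00066288  0.00067833  0.06132489] -69.84645080566406
top (array([0.58453755, 0.03007599, 0.27550917]), np.float64(42.734375), np.float32(58.0))
shift [0.0015 0.0016 0.0985] turn [-0.      0.0001 -0.0011] tool y ang 82.0
```

View pics/w4.png

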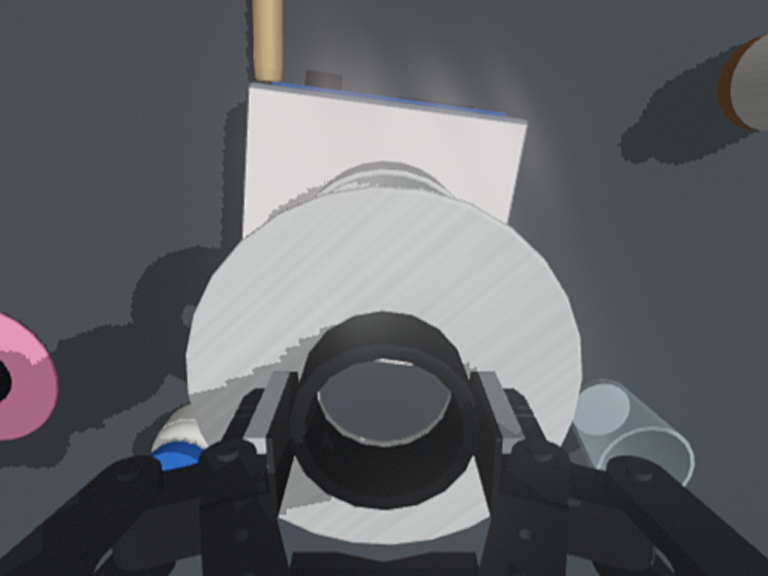

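Lid and post line up to about 1 mm. The brush handle, bottle, jar and beaker are clear. I'll lower it until the grip enters the hole, then look.

Request:
{"api": "jog_arm", "payload": {"increments": [[0,0,0.04,0,0,0],[0,0,0.08,0,0,0],[0,0,0.12,0,0,0],[0,0,0.16,0,0,0],[0,0,0.2,0,0,0],[0,0,0.23,0,0,0],[0,0,0.25,0,0,0],[0,0,0.25,0,0,0],[0,0,0.25,0,0,0]]}}

```text
clock: 10.22
eef_pos: [0.589, 0.0303, 0.2542]
tcp_rot: [0.069, 0.998, -0.0, -0.0]
contact_force: [0.2, 0.1, -1.2]
finger_gap: 0.0511
finger_force: 42.0
```

Run:
```python
from h import *
s=telemetry.read_state();print(s['clock'],s['eef_pos'],s['contact_force'],s['finger_gap'])
d=cam('wrist');save(d,'w5.png',(150,380,150,370),k=2.6)
p=s['eef_pos']
print(fitgrip(d,(p[0],p[1],-.13)))
inc([.5883,.0295,.2055],82.1)
```

```text
10.2167 [0.58895284 0.03030265 0.25415255] [ 0.21307414  0.10283771 -1.15316563] 0.05108565667574236
(array([ 0.59596688,  0.02848613, -0.09611181]), np.float64(942.984375), np.float32(1370.0))
shift [ 0.0031 -0.003   0.1642] turn [0.0001 0.0006 0.0001] tool y ang 82.11
```

View pics/w5.png

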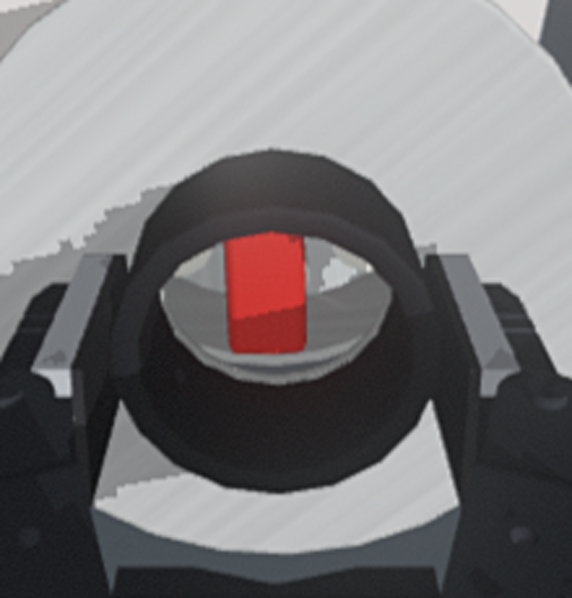

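Run:
```python
from h import *
d=cam('wrist'); s=telemetry.read_state(); M=R.from_quat(s['tcp_rot'])
for c in((352,230),(352,306),(240,226),(352,268)):
    P=onplane(d,(150+c[0]/2.6,150+c[1]/2.6),.186); print(P.round(4), M.inv().apply(P-s['eef_pos']).round(4))
q=fitcircle(d,s['eef_pos'][:2],s['eef_pos'][2]-.0745,.062);print(q.x-[*s['eef_pos'][:2],0])
```

```text
[0.599  0.0215 0.186 ] [-0.0106 -0.0074  0.0691]
[0.6008 0.0349 0.186 ] [-0.0106  0.0061  0.0691]
[0.5772 0.0242 0.186 ] [ 0.0114 -0.0078  0.0691]
[0.5999 0.0282 0.186 ] [-0.0106 -0.0007  0.0691]
[-0.00064524  0.00075064  0.06106769]
```

The grip stands inside the hole, about 2 mm toward tool +x from centre. I'll correct that and lower it slowly.

Request:
{"api": "jog_arm", "payload": {"increments": [[0.004,-0.002,0.01,0,0,0],[0.007,-0.003,0.03,0,0,0],[0.007,-0.003,0.05,0,0,0],[0.007,-0.003,0.07,0,0,0],[0.007,-0.003,0.09,0,0,0],[0.007,-0.003,0.11,0,0,0],[0.007,-0.003,0.125,0,0,0],[0.007,-0.003,0.135,0,0,0],[0.007,-0.003,0.14,0,0,0],[0.007,-0.003,0.145,0,0,0],[0.007,-0.003,0.145,0,0,0]]}}

```text
clock: 11.23
eef_pos: [0.5867, 0.0297, 0.2107]
tcp_rot: [0.069, 0.998, 0.0, -0.0]
contact_force: [0.9, -1.1, -1.5]
finger_gap: 0.0508
finger_force: 42.0
```

Request:
{"api": "jog_arm", "payload": {"increments": [[0,0,0.004,0,0,0],[0,0,0.008,0,0,0],[0,0,0.012,0,0,0],[0,0,0.015,0,0,0],[0,0,0.018,0,0,0],[0,0,0.02,0,0,0],[0,0,0.02,0,0,0]]}}

```text
clock: 11.82
eef_pos: [0.5866, 0.0298, 0.2047]
tcp_rot: [0.069, 0.998, 0.0, -0.0]
contact_force: [-0.2, 0.2, -1.4]
finger_gap: 0.051
finger_force: 42.0
```

Expected home is about 0.2035, and there is no contact yet.

Request:
{"api": "jog_arm", "payload": {"increments": [[0,0,0.002,0,0,0],[0,0,0.004,0,0,0],[0,0,0.004,0,0,0],[0,0,0.004,0,0,0]]}}

```text
clock: 12.15
eef_pos: [0.5867, 0.0297, 0.2037]
tcp_rot: [0.069, 0.998, 0.0, 0.0]
contact_force: [-0.8, -0.6, -1.8]
finger_gap: 0.0507
finger_force: 42.0
```

Request:
{"api": "jog_arm", "payload": {"increments": [[0,0,0.002,0,0,0],[0,0,0.004,0,0,0],[0,0,0.004,0,0,0],[0,0,0.004,0,0,0]]}}

```text
clock: 12.48
eef_pos: [0.5868, 0.0297, 0.2035]
tcp_rot: [0.069, 0.998, 0.0, 0.0]
contact_force: [-2.9, 0.3, 6.2]
finger_gap: 0.0513
finger_force: 42.6
```

Contact came at the expected home height, with 6 N. Releasing and rising.

Request:
{"api": "jog_arm", "payload": {"increments": [[0,0,0,0,0,0],[0,0,0,0,0,0],[0,0,0,0,0,0],[0,0,0,0,0,0],[0,0,0,0,0,0],[0,0,0,0,0,0]], "hand": 1}}

```text
clock: 12.98
eef_pos: [0.5867, 0.0297, 0.2024]
tcp_rot: [0.069, 0.998, -0.0, -0.0]
contact_force: [0.0, -0.1, 0.2]
finger_gap: 0.0857
finger_force: 0.0
```

Request:
{"api": "jog_arm", "payload": {"increments": [[0,0,-0.03,0,0,0],[0,0,-0.1,0,0,0],[0,0,-0.2,0,0,0],[0,0,-0.3,0,0,0],[0,0,-0.35,0,0,0],[0,0,-0.35,0,0,0],[0,0,-0.35,0,0,0]]}}

```text
clock: 13.57
eef_pos: [0.5871, 0.0297, 0.3088]
tcp_rot: [0.069, 0.998, 0.001, 0.001]
contact_force: [0.5, -0.2, -0.0]
finger_gap: 0.0855
finger_force: 0.0
```

Run:
```python
from h import *
s=telemetry.read_state();print(s['clock'],s['eef_pos'],s['contact_force'],s['finger_gap'])
d=cam('wrist')
p=s['eef_pos'].copy() if hasattr(s['eef_pos'],'copy') else s['eef_pos']
g=fitgrip(d,(.587,.029,-.13));print(g)
q=fitcircle(d,(.587,.029),.129,.062);print('disc',q.x,q.fun)
x=g[0]; im=d['color'][...,::-1].copy(); t=np.linspace(0,2*np.pi,200)
for r,z,c in((.062,.129,(0,255,0)),(.026,.154,(255,0,255))):
    u=np.array([proj(d,[q.x[0]+r*np.cos(a),q.x[1]+r*np.sin(a),z])[::-1] for a in t])
    im=cv2.polylines(im,[np.round(u*16).astype(np.int32)],True,c,1,cv2.LINE_AA,4)
a=cv2.resize(im[120:380,110:400],None,fx=2,fy=2)
e=cam('scene'); b=cv2.resize(e['color'][...,::-1][190:300,230:320],None,fx=2.4,fy=2.4)
o=np.zeros((a.shape[0],a.shape[1]+b.shape[1],3),np.uint8);o[:,:a.shape[1]]=a;o[:b.shape[0],a.shape[1]:]=b
cv2.imwrite('pics/after.png',o)
inc([x[0],x[1],.236],np.degrees(x[2])+90)
```

```text
13.5667 [0.58708971 0.02966752 0.30882169] [ 0.46120567 -0.23306479 -0.02996862] 0.08552511846236498
(array([ 0.58798295,  0.0293225 , -0.14007559]), np.float64(239.28125), np.float32(1024.0))
disc [0.58633349 0.03067618 0.06149856] -40.66484832763672
shift [-0.0071 -0.0009  0.2354] turn [-0.0001 -0.0011  0.0016] tool y ang 82.12
```

View pics/after.png

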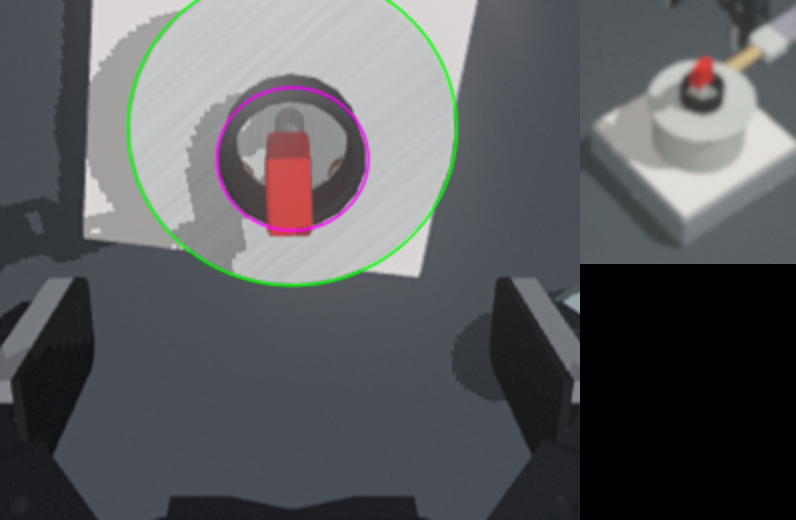

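The lid sits flat and home: the green disc circle fits at the home height. The grip stands at about (218,255) px, centred in the collar. Now taking the grip.

Request:
{"api": "jog_arm", "payload": {"increments": [[-0.003,0,0.04,0,0,0],[-0.003,0,0.09,0,0,0],[-0.003,0,0.14,0,0,0],[-0.003,0,0.19,0,0,0],[-0.003,0,0.22,0,0,0],[-0.003,0,0.24,0,0,0],[-0.003,0,0.25,0,0,0],[-0.003,0,0.25,0,0,0],[-0.003,0,0.25,0,0,0]]}}

```text
clock: 14.42
eef_pos: [0.5879, 0.0296, 0.2328]
tcp_rot: [0.069, 0.998, 0.0, 0.0]
contact_force: [-0.5, -0.1, -0.7]
finger_gap: 0.0853
finger_force: 0.0
```

Request:
{"api": "jog_arm", "payload": {"increments": [[0,0,0,0,0,0],[0,0,0,0,0,0],[0,0,0,0,0,0],[0,0,0,0,0,0],[0,0,0,0,0,0],[0,0,0,0,0,0],[0,0,0,0,0,0],[0,0,0,0,0,0],[0,0,0,0,0,0],[0,0,0,0,0,0],[0,0,0,0,0,0],[0,0,0,0,0,0]], "hand": 0, "newtons": 70}}

```text
clock: 15.42
eef_pos: [0.5875, 0.0293, 0.2327]
tcp_rot: [0.069, 0.998, -0.0, -0.0]
contact_force: [-3.3, -0.7, 3.1]
finger_gap: 0.0128
finger_force: 69.4
```

Request:
{"api": "jog_arm", "payload": {"increments": [[0,0,-0.005,0,0,0],[0,0,-0.015,0,0,0],[0,0,-0.035,0,0,0],[0,0,-0.065,0,0,0],[0,0,-0.1,0,0,0],[0,0,-0.14,0,0,0],[0,0,-0.18,0,0,0],[0,0,-0.22,0,0,0],[0,0,-0.26,0,0,0],[0,0,-0.29,0,0,0],[0,0,-0.315,0,0,0],[0,0,-0.33,0,0,0]]}}

```text
clock: 16.42
eef_pos: [0.5879, 0.0295, 0.3329]
tcp_rot: [0.069, 0.998, 0.0, 0.001]
contact_force: [0.9, -0.4, -6.5]
finger_gap: 0.013
finger_force: 68.2
```

Request:
{"api": "jog_arm", "payload": {"increments": [[0,0,-0.003,0,0,0],[0,0,-0.003,0,0,0],[0,0,-0.003,0,0,0],[0,0,-0.003,0,0,0],[0,0,-0.003,0,0,0],[0,0,-0.003,0,0,0],[0,0,-0.003,0,0,0],[0,0,-0.003,0,0,0]]}}

```text
clock: 17.08
eef_pos: [0.5876, 0.0296, 0.3323]
tcp_rot: [0.069, 0.998, 0.0, -0.0]
contact_force: [0.1, 0.1, -6.5]
finger_gap: 0.0126
finger_force: 68.2
```

Run:
```python
from h import *
s=telemetry.read_state();print(s['clock'],s['eef_pos'],s['contact_force'],s['torque'],s['finger_gap'],np.abs(s['qd']).max())
print(R.from_quat(s['tcp_rot']).as_matrix().round(4))
w=cam('wrist');a=cv2.resize(w['color'][...,::-1],(400,300))
e=cam('scene'); b=cv2.resize(e['color'][...,::-1][150:300,210:340],(400,460))
o=np.zeros((460,800,3),np.uint8);o[:300,:400]=a;o[:,400:]=b
cv2.imwrite('pics/final.png',o)
```

```text
17.0833 [0.58755527 0.02959867 0.33225073] [ 0.11908261  0.10261046 -6.48858868] [-0.04858867 -0.01820061  0.02221454] 0.012563113184067623 0.0030886076272448747
[[-9.905e-01  1.372e-01 -2.000e-04]
 [ 1.372e-01  9.905e-01  0.000e+00]
 [ 2.000e-04 -0.000e+00 -1.000e+00]]
```

View pics/final.png

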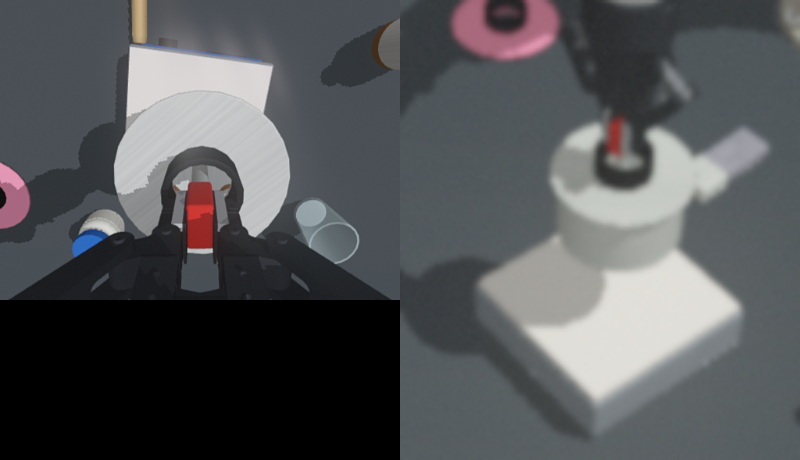

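The pot hangs level over the plate with its lid home. The weight reads about 6.5 N, the lift is about 99.6 mm, and the arm is still.

```bash
python3 -c "
from station import bot; print(bot.sign_off())"
```

```text
the job is handed in; nothing more can be done
None
```

The steel lid is on the pot, flat and fully home, and I handed the job in at about 17 s with the arm holding the pot by its red grip, level and still, its base about 10 cm above the plate.

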